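# Pull the link plug and hold the discharge plunger

## Task

Make the X-ray supply safe: pull the link plug (the one with the flat upright grip bar) out of its socket block and set it down, not dropped, in the low empty tray in front of the keyboard. Only then press the mushroom-headed dead-man plunger of the discharge unit halfway down, 12 mm of its 24 mm travel, where the underside of its head is level with the tops of the two small pins beside it, without ever pushing it to the bottom. Finish while still holding it there with the fingers, and leave the mug and the calculator where they are.

Things in the scene. Friction and masses are not known exactly. Their poses are not given: they have to be found in the camera images.
- socket_block: Grey fixed block 70 x 110 x 40 mm (with metal foot strips 82 mm over all along x), bolted to the worktop; origin at the centre of its underside, z up, long side along its y. In its top are the link socket (25 mm to its -y side) with the link plug in it, and at y = +35 mm a round black blanking cap, 14 mm tall, 30 mm across, which is fixed and stays.
- socket_mouth (a point): Centre of the link socket's mouth in the top of the socket block (40 mm above the worktop), same axes as the block. The socket is a straight vertical slot 30 mm deep, with two sprung balls that snap into the plug's shank; the plug comes out straight up with a pull of about 8 N over the first 4 mm and is free after rising 26 mm.
- link_plug: Loose link plug, about 60 g, 62 mm tall over all; origin at the foot of its shank, its z up along the plug. Steel shank 14 (x) x 24 (y) x 26 mm, above it a flange 30 x 36 x 4 mm that rests on the block, above that a flat upright black grip bar 12 mm thick (its x), 36 mm wide (its y), 32 mm tall.
- plug_grip (a point): Centre of the link plug's grip bar, same axes as the plug: the bar reaches 16 mm above and below it, 6 mm either way along its x (pinch it along x) and 18 mm along its y. 46 mm above the foot of the shank; 60 mm above the worktop when plugged in.
- tray: Low open rectangular tray, fixed, 156 (its x) x 226 (its y) mm over all, rim 25 mm tall, inner floor about 3 mm above the worktop; origin at the centre of its underside. It is empty and lies to the left, in front of the keyboard; another tray that stands far right at the back is not meant.
- discharge_unit: Grey fixed box 80 (x) x 90 (y) x 45 mm; origin at the centre of its underside, z up. From its middle rises the plunger; beside it, 29 mm to either side along y, stand two pins 8 mm across, their tops 61 mm above the worktop.
- plunger_top (a point): Centre of the top face of the plunger's mushroom head (40 mm across, 12 mm thick); moves with the plunger; 85 mm above the worktop when released, 73 mm at the wanted halfway position, 61 mm at the bottom.
- plunger (a joint): How far the plunger is pressed straight down, m: 0 released, 0.012 wanted, 0.024 bottom stop. A spring pushes it back up with about 4 N at the start of travel, plus 0.5 N per mm: about 10 N at 12 mm, 16 N at the bottom.
- pc_tower: Black computer tower, fixed bystander behind the work, 319 (its x) x 144 (its y) x 344 mm tall; origin at the centre of its underside, its front face 160 mm from it along -x. Its front reaches to 0.59 m ahead of the robot base: keep gripper and wrist clear of it when moving sideways.
- mug: Green mug, 86 x 118 x 96 mm, loose bystander behind the work; origin at the centre of its underside.
- calculator: Calculator 120 x 70 x 13 mm, loose bystander to the right of the work; origin at the centre of its underside.
Mind the look-alikes: they are no part of the job. What is shaped like the link_plug but purple or turquoise is not meant.

How it is judged (in metres and radians):
On the way, in this order (a step that is already met when the one before it is completed fails the run):
1. the link plug is drawn clear of its socket (z of link_plug in the frame of socket_block above 0.044 m), for 0.1 s.
2. the link plug rests in the tray, let go (x of plug_grip in the frame of tray between -0.073 and 0.073 m and y of plug_grip in the frame of tray between -0.108 and 0.108 m and z of plug_grip in the frame of tray below 0.07 m and contact force between the fingers and link_plug below 0.05 N and linear speed of link_plug below 0.03 m/s), for 0.3 s.
3. the fingers hold the plunger halfway down (value of joint plunger between 0.008 and 0.016 m and contact force between the fingers and discharge_unit above 3 N), for 0.3 s.
At the end, for the whole second after the job is handed in: The fingers hold the plunger pressed by 12 mm, within 4 mm either way, steadily; the link plug rests released inside the tray (all of step 2 and all of step 3 and velocity of joint plunger between -0.01 and 0.01 m/s); the arm keeps its last pose, push and grip.
It fails at once if the plunger is pushed to the bottom (beyond 21 mm) (value of joint plunger above 0.021 m).
It fails at once if the plunger is pressed while the link plug is not yet in the tray (value of joint plunger above 0.006 m and horizontal distance between plug_grip and tray above 0.15 m).
It fails at once if the link plug is dropped or thrown (faster than 0.9 m/s out of the fingers) (linear speed of link_plug above 0.9 m/s and contact force between the fingers and link_plug below 0.01 N).
It fails at once if the mug or the calculator is moved by more than 30 mm (distance of any of mug, calculator from where it was at the start of the episode above 0.03 m).
It also fails if it takes over 54 s, if anything falls off the work surface, if the arm or the gripper's body presses on something with over 40 N, if the wrist force passes 120 N, or if a joint passes its speed limit or range.

## Robot

A 6-joint arm with a two-finger parallel gripper is mounted at the origin on a cart in front of the work surface, level with it; the furniture and walls round the work are solid. World frame = base frame: x ahead of the robot, y to its left, z up, the work surface at z = 0. Lengths are in mm, angles in degrees, forces in N, time in s.
With the tool pointing down it reaches from about 300 to 850 mm from the base axis. Payload 4.2 kg.
Tool frame: the origin (TCP) lies at the very end of the fingers, on their centre line; the grasp point (between the pads) lies 19 mm behind it; z points along the fingers, y is the line along which they close (so a half turn about z gives the same grasp; the last joint's range is limited). The gripper opens to 91 mm and grips with 3 to 60 N. Pads are 32 mm wide; open, the fingers measure 118 mm over their backs; the gripper's body (76 mm by 178 mm) begins 60 mm behind the grasp point.
Start: joints at [73.453, 18.312, 89.639, -0, 72.044, -1.146], TCP at [152.707, 554.368, 213.976] pointing down, gripper open.
Joint ranges: [-177.97, 177.97], [-48.28, 115.42], [12.27, 149.76], [-77.06, 257.06], [2.81, 150.46], [-146.56, 146.56]. Speed limits (degrees/s): [147.25, 147.25, 180, 180, 180, 180].

## Interface

Orientations are given as [roll, pitch, yaw] about the fixed x, y, z axes, in that order (R = Rz(yaw) Ry(pitch) Rx(roll)).
In Python, from workcell import env, eyes gives the robot as it stands.
- The arm moves only by the tool send_rows, never from a script. Its argument "targets" is text: rows parted by semicolons, each of 7 numbers parted by spaces: the shift along the tool's x, y, z in m, then the turn, a rotation vector about the tool's x, y, z in degrees, then the opening in per cent of the stroke, from 0 (shut) to 100 (fully open). A call has 1 to 12 rows; each row is the pose to reach, as a shift and turn from the pose commanded when the call began, along the tool's axes at that moment; what a row does not reach only later rows make up. A row lasts 1/12 s, in which the tool goes at most 41.7 mm and 7.16 degrees, less where a joint would pass 70% of its speed; a pose out of reach is approached as far as the arm can. A call with a gripper value outside its range is refused whole. The fingers move at their own pace and stop on an object; "grip_force" is the grip in N (left out, the last holds). Time passes only in rows, so rows that repeat a pose let the fingers close. It gives the time, the measured TCP pose, the force, the opening and the grip force at its end, in the units of the state.
- env.state(): the state, without advancing time (a new reading comes with each control period).
- eyes.grab_frame(name): name is "scene" or "top" or "wrist"; returns a dict with "image" (420x560x3 uint8, blue, green, red), "fovy" (degrees; the focal length in pixels is half the picture's height over the tangent of half this angle, whatever the lens; pixels are square), "cx", "cy" (the principal point, pixels), "eye" and "attitude" of the camera in the world. Camera axes: x right, y up, looking along -z (the intrinsics and any distortion apply to the point x, -y, -z); pixel columns grow to the right and rows downward; lengths in mm; the calibration is good to about 2 mm. The wrist camera is an equidistant fisheye: a pixel r from the principal point sees the ray r / f radians off the axis. A picture is of the moment at which its call begins. There is no depth.
- env.job_done(): hands the job in; it is judged then, once.
The state is a dict: "time_s": time; "qpos": joint angles; "qvel": joint speeds; "effort": joint torques, N m; "ee_pos": TCP position; "ee_rot": TCP orientation; "force": force on the tool from outside, world axes, zero at the start; "torque": the same for the moment, N m; "gripper_width": finger opening in mm; "gripper_force": force on a finger pad.
Only numpy, scipy, OpenCV 4.12 (cv2) and the standard library are available. Lean on these libraries where they do the work, as an engineer would, in place of code of your own. Each camera call takes 0.05 s, during which the arm holds its last target. There are 200 camera calls.

## Working session

There is one attempt and no reset: what is moved stays moved. The work goes in short steps, Python scripts to look and compute and a tool call to move; the robot and the scene stay as the last step left them, time stands still between calls to the robot, and variables do not carry over. Pictures are saved under pics/ and viewed, at most 10 in all, crops included, and the job is handed in when it is done.

Besides the shell and the picture viewer there is one more tool, called after "Call:" as name(argument=value, ...) on one line, values as JSON. send_rows: Moves the arm, as the interface text tells. Its arguments: {"type":"object","properties":{"targets":{"type":"string"},"grip_force":{"type":"number"}},"required":["targets"]}

```bash
ls; mkdir -p pics
cat > h.py <<'E'
import numpy as np, cv2
from scipy.spatial.transform import Rotation as R
from workcell import env, eyes
def rot(a):
    a=np.array(a,float)
    if a.shape==(3,3): return a
    return R.from_euler('xyz',a,degrees=True).as_matrix() if a.size==3 else None
def ray(f,u,v,fish=False):
    h=f["image"].shape[0]; fl=h/2/np.tan(np.radians(f["fovy"]/2))
    x=(u-f["cx"])/fl; y=(v-f["cy"])/fl
    if fish:
        r=np.hypot(x,y); s=np.sin(r)/r if r>1e-9 else 1; d=np.array([x*s,-y*s,-np.cos(r)])
    else: d=np.array([x,-y,-1])
    return np.array(f["eye"],float),rot(f["attitude"])@d
def onz(f,u,v,z,fish=False):
    e,d=ray(f,u,v,fish); return e+d*(z-e[2])/d[2]
def proj(f,p,fish=False):
    h=f["image"].shape[0]; fl=h/2/np.tan(np.radians(f["fovy"]/2))
    c=rot(f["attitude"]).T@(np.array(p,float)-np.array(f["eye"]))
    x,y,z=c[0],-c[1],-c[2]
    if fish:
        r=np.hypot(x,y); k=np.arctan2(r,z)/r
    else: k=1/z
    return f["cx"]+fl*x*k,f["cy"]+fl*y*k
E
python3 - <<'E'
from h import *
for n in("scene","top","wrist"):
    f=eyes.grab_frame(n); cv2.imwrite(f"pics/{n}0.png",f["image"]); print(n,{k:f[k] for k in f if k!="image"})
print(env.state())
E
```

```text
pics
scene {'fovy': 56.81517634693353, 'cx': 277.2997254344029, 'cy': 208.07073529771415, 'eye': array([ -50.26407797, -311.97478381,  581.24225221]), 'attitude': array([ 53.82228935,   0.36237931, -60.55137273])}
top {'fovy': 47.47085176578179, 'cx': 282.4935172181438, 'cy': 218.6400410562946, 'eye': array([ 311.1488509 ,    2.73549625, 1376.10506462]), 'attitude': array([ 10.45612658,   1.31536088, -91.3355812 ])}
wrist {'fovy': 65.70646984690485, 'cx': 275.29373833558395, 'cy': 207.0333426520963, 'eye': array([ 72.24910254, 576.38652099, 384.89155969]), 'attitude': array([-17.07172917,   0.13450386,  74.54173091])}
{'time_s': 0.15, 'qpos': array([ 7.34520597e+01,  1.83440552e+01,  8.96880588e+01,  2.25582577e-04,
        7.20451481e+01, -1.14465556e+00]), 'qvel': array([ 0.00040797, -0.13153369, -0.30493767,  0.00211949, -0.03167258,
        0.15919183]), 'effort': array([ 7.26695043e-05, -4.12770009e+01, -2.32154185e+01,  7.27682677e-02,
        4.33652778e-02, -1.06228167e-04]), 'ee_pos': array([152.60780066, 553.99794078, 213.32064846]), 'ee_rot': array([-1.79922758e+02, -1.75790016e-03,  1.64596644e+02]), 'force': array([-0.23160658, -0.32371489,  0.79248918]), 'torque': array([ 0.01525045, -0.01452998, -0.04116379]), 'gripper_force': 0.0, 'gripper_width': 91.04053235453341}
```

View pics/scene0.png

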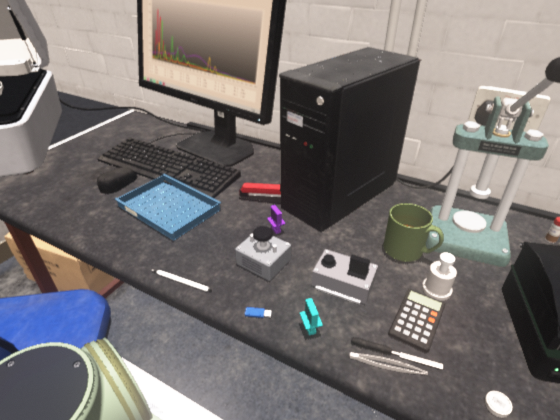

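View pics/top0.png

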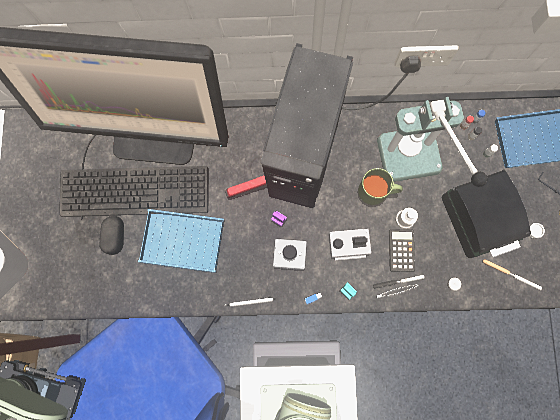

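Scene view: discharge unit at (263,250), socket block at (345,272) with the black cap (328,260) and the black grip bar (358,267); tray at (168,205). Top view: the same things at (290,253), (350,243), bar (361,242), tray (182,241). Plug candidates in the top view are purple (279,218), turquoise (348,291) and black (361,242). The black one sits in the grey block beside the cap, so it fits. I'll confirm that in an enlarged crop.

Run:
```python
import cv2,numpy as np
t=cv2.imread('pics/top0.png')[220:280,260:380]; s=cv2.imread('pics/scene0.png')[220:300,225:385]
a=cv2.resize(t,(600,300),interpolation=cv2.INTER_CUBIC); b=cv2.resize(s,(600,300),interpolation=cv2.INTER_CUBIC)
cv2.imwrite('pics/crop1.png',np.vstack([a,b]))
from h import *
f=eyes.grab_frame("top"); im=f["image"]; hsv=cv2.cvtColor(im,cv2.COLOR_BGR2HSV)
m=cv2.inRange(hsv,(95,70,80),(115,255,255)); m[:, :130]=0; m[:,235:]=0; m[:200]=0;m[280:]=0
c=max(cv2.findContours(m,0,2)[0],key=cv2.contourArea); r=cv2.minAreaRect(c); print(r)
for p in cv2.boxPoints(r): print('tray rim',p,onz(f,*p,25).round(1))
m=cv2.inRange(hsv,(0,0,110),(180,60,255)); m=cv2.morphologyEx(m,cv2.MORPH_CLOSE,np.ones((3,3)))
for c in cv2.findContours(m,0,2)[0]:
    r=cv2.minAreaRect(c)
    if cv2.contourArea(c)>300 and 270<r[0][0]<380 and 220<r[0][1]<280:
        print(r,[onz(f,*p,42).round(1).tolist() for p in cv2.boxPoints(r)],onz(f,*r[0],42).round(1))
```

```text
((181.99000549316406, 240.0700225830078), (75.51899719238281, 54.16437530517578), 8.130101203918457)
tray rim [140.78    261.54004] [448.  434.7  25. ]
tray rim [148.44    207.92003] [603.7 417.1  25. ]
tray rim [223.20001 218.6    ] [566. 199.  25.]
tray rim [215.54001 272.22003] [412.4 220.9  25. ]
```

View pics/crop1.png

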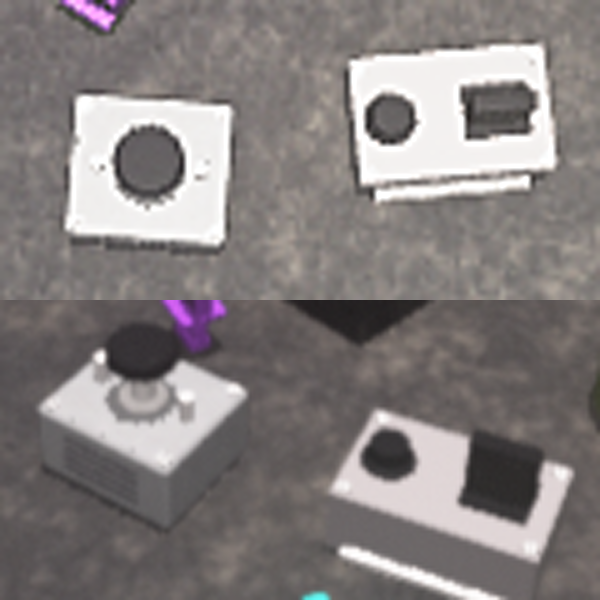

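The crop shows the black bar on its flange in the grey block, right of the round cap. That is the link plug, and it lies on the block's -y side as described. The mushroom head is at the left, centred near crop (149,162).

```bash
python3 - <<'E'
from h import *
f=eyes.grab_frame("top"); s=eyes.grab_frame("scene")
T=lambda u,v:(260+(u-2)/5,220+(v-2)/5)
S=lambda u,v:(225+(u-1.5)/3.75,220+(v-300-1.5)/3.75)
def tri(a,b):
    e1,d1=ray(f,*a);e2,d2=ray(s,*b);A=np.c_[d1,-d2];t=np.linalg.lstsq(A,e2-e1,rcond=None)[0]
    p,q=e1+t[0]*d1,e2+t[1]*d2;return ((p+q)/2).round(1),np.linalg.norm(p-q).round(1)
blk=[(350,58),(545,45),(555,165),(362,183)]
P=np.array([onz(f,*T(*p),40) for p in blk]);print('block',P.round(1).tolist(),P.mean(0).round(1),[np.linalg.norm(P[i]-P[i-1]).round(1) for i in range(4)])
d=[(75,95),(232,103),(224,240),(68,232)]
P=np.array([onz(f,*T(*p),45) for p in d]);print('unit',P.round(1).tolist(),P.mean(0).round(1),[np.linalg.norm(P[i]-P[i-1]).round(1) for i in range(4)])
print('head',onz(f,*T(149,160),85).round(1),onz(s,*S(143,348),85).round(1))
print('cap',onz(f,*T(391,118),54).round(1))
print('bar top edges',[onz(f,*T(*p),76).round(1).tolist() for p in [(472,86),(530,84),(532,120),(472,122)]])
print('bar tri top corners', tri(T(467,122),S(474,433)))
E
cat > v.py <<'E'
import sys
from h import *
f=eyes.grab_frame(sys.argv[1]); cv2.imwrite(f"pics/{sys.argv[2]}.png",f["image"])
E
```

```text
block [[518.7, -104.6, 40.0], [523.2, -214.7, 40.0], [455.1, -216.5, 40.0], [447.8, -108.4, 40.0]] [ 486.2 -161.    40. ] [np.float64(71.0), np.float64(110.2), np.float64(68.1), np.float64(108.4)]
unit [[501.0, 51.1, 45.0], [494.1, -37.0, 45.0], [417.5, -30.1, 45.0], [424.1, 56.6, 45.0]] [459.2  10.1  45. ] [np.float64(77.1), np.float64(88.4), np.float64(77.0), np.float64(86.9)]
head [458.6  10.2  85. ] [453.4   9.4  85. ]
cap [ 482.1 -124.8   54. ]
bar top edges [[495.8, -167.7, 76.0], [496.0, -199.5, 76.0], [476.2, -199.5, 76.0], [475.9, -166.7, 76.0]]
bar tri top corners (array([ 476.1, -165.4,   84.2]), np.float64(5.2))
```

```bash
cat > m.py <<'E'
import sys
from h import *
s=env.state(); t=list(map(float,sys.argv[1:5]))
M=rot(s["ee_rot"]); G=rot([180,0,t[3]])
print('shift m',(M.T@(np.array(t[:3])-s["ee_pos"])/1000).round(4),'turn',R.from_matrix(M.T@G).as_rotvec(degrees=True).round(2),'t',s["time_s"],'F',s["force"].round(1),s["gripper_width"],s["gripper_force"])
E
python3 m.py 487 -186 180 93
```

```text
shift m [-0.5189 -0.6248  0.034 ] turn [-3.00e-02  2.00e-02  7.16e+01] t 0.3 F [ 0.4 -0.2  0.3] 90.97674179481776 0.0
```

Call:
send_rows(targets="-0.01 -0.01 0.001 0 0 2 100;-0.03 -0.036 0.002 0 0 6 100;-0.519 -0.625 0.034 0 0 71.6 100;-0.519 -0.625 0.034 0 0 71.6 100;-0.519 -0.625 0.034 0 0 71.6 100;-0.519 -0.625 0.034 0 0 71.6 100;-0.519 -0.625 0.034 0 0 71.6 100;-0.519 -0.625 0.034 0 0 71.6 100;-0.519 -0.625 0.034 0 0 71.6 100;-0.519 -0.625 0.034 0 0 71.6 100;-0.519 -0.625 0.034 0 0 71.6 100;-0.519 -0.625 0.034 0 0 71.6 100")

```text
time_s: 1.3
ee_pos: [343.1, 129.6, 194.7]
ee_rot: [179.9, -0.0, 92.7]
force: [0.5, 0.2, 0.0]
gripper_width: 91.4
gripper_force: 0.0
```

```bash
python3 m.py 487 -186 180 93
```

```text
shift m [-0.322   0.1291  0.0148] turn [ 0.06 -0.   -0.34] t 1.3 F [0.5 0.2 0. ] 91.43416437730363 0.0
```

Call:
send_rows(targets="-0.31 0.125 0.015 0 0 0 100;-0.31 0.125 0.015 0 0 0 100;-0.31 0.125 0.015 0 0 0 100;-0.31 0.125 0.015 0 0 0 100;-0.31 0.125 0.015 0 0 0 100;-0.31 0.125 0.015 0 0 0 100;-0.31 0.125 0.015 0 0 0 100;-0.31 0.125 0.015 0 0 0 100;-0.31 0.125 0.015 0 0 0 100;-0.31 0.125 0.015 0 0 0 100;-0.31 0.125 0.015 0 0 0 100")

```text
time_s: 2.22
ee_pos: [483.2, -170.6, 179.2]
ee_rot: [-179.9, -0.1, 92.9]
force: [-0.7, 0.9, -1.0]
gripper_width: 91.3
gripper_force: 0.0
```

```bash
python3 - <<'E'
from h import *
f=eyes.grab_frame("wrist"); np.save('w.npy',{**f},allow_pickle=True); im=f["image"].copy()
for p in [(487,-186,76),(484,-126,54)]: 
    u=proj(f,p,True);print(u)
    cv2.drawMarker(im,tuple(int(round(x)) for x in u),(0,0,255),0,10,1)
cv2.imwrite('pics/w1.png',im)
E
python3 m.py 487 -186 180 93
```

```text
(np.float64(278.93817634730146), np.float64(222.5700877297896))
(np.float64(278.89316384531253), np.float64(152.55942197327846))
shift m [-0.0162  0.003  -0.0006] turn [-0.07 -0.05 -0.02] t 2.2667 F [-1.2 -0.1 -1.3] 91.16096102118976 0.0
```

View pics/w1.png

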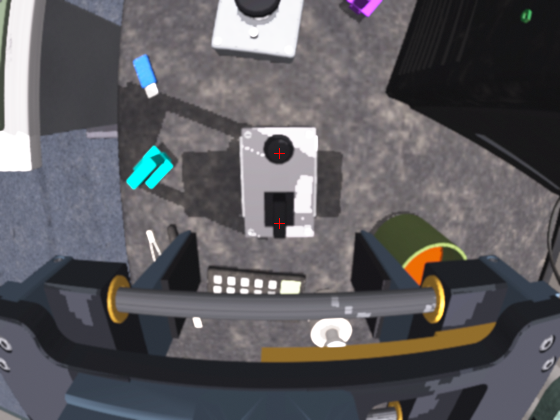

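The wrist view shows the block at columns 242-316, the cap at (278,149) and the bar centred on column 279, so x fits the estimate to about 1 mm and y to about 3 mm. The mug is close to the right-hand finger, so I'll go down with the fingers only 45% open.

```bash
python3 - <<'E'
from h import *
f=np.load('w.npy',allow_pickle=True).item()
for p in[(278,149,54),(270,193,44),(293,193,44),(265,228,44),(293,228,44),(274,237,76),(286,237,76)]: print(p,onz(f,*p,True).round(1))
for p in[(374,230,96),(430,216,96),(415,250,96)]: print('mug',p,onz(f,*p,True).round(1))
g=cv2.cvtColor(f["image"],cv2.COLOR_BGR2GRAY)[185:245,255:305][::3,::2]; print(g)
E
python3 m.py 487 -185 48 93
```

```text
(278, 149, 54) [ 483.  -122.7   54. ]
(270, 193, 44) [ 477.6 -167.4   44. ]
(293, 193, 44) [ 500.  -166.2   44. ]
(265, 228, 44) [ 474.1 -204.    44. ]
(293, 228, 44) [ 502.4 -202.6   44. ]
(274, 237, 76) [ 483.2 -200.2   76. ]
(286, 237, 76) [ 494.2 -199.7   76. ]
mug (374, 230, 96) [ 569.2 -181.9   96. ]
mug (430, 216, 96) [ 621.5 -166.9   96. ]
mug (415, 250, 96) [ 613.  -200.3   96. ]
[[171 171 171 172 172 171 173 171 170 170 171 171 170 170 170 171 170 171
  170 170 201 242 250 250 250]
 [171 172 171 171 172 171 171 171 170 169 171 170 170 170 170 169 170 170
  170 171 226 250 250 250 250]
 [171 170 170 171 159 131 129 129 128 129 128 129 129 128 128 128 125 125
  125 133 200 243 250 250 250]
 [170 171 170 171 140  39  33  33  32  25  20  19  19  20  21  27  32  32
   33  62 163 238 250 249 249]
 [171 171 169 170 139  38  34  34  33  22  20  20  19  20  19  26  34  34
   33  67 189 246 249 249 249]
 [170 170 170 170 143  45  35  35  34  22  20  20  21  21  21  25  33  34
   32  96 246 250 249 249 249]
 [170 169 170 170 142  45  34  34  34  29  33  33  32  34  31  28  32  35
   3
[... 801 characters left out ...]
63  31  32  32  33  31  85 224 237
  237 241 246 245 245 245 236]
 [166 166 167 167 166 166 166 166 161  79  30  33  33  32  30 101 243 248
  248 248 248 248 248 248 245]
 [218 168 167 166 166 166 167 166 162  79  31  32  33  31  30 103 244 248
  248 248 248 248 247 248 248]
 [163 168 191 138 135 136 140 148 146  94  34  32  32  31  32 107 218 228
  226 225 224 224 225 222 222]
 [132 107  87  86  89  82  84 106 107 111 108 105 103 103 108 126 136 129
  126 125 124 131 134 123 128]
 [126 117 104 101 107 112 107 103 103 114 122 122 124 129 128 127 127 131
  133 128 116 113 118 122 129]]
shift m [-0.0153  0.0032  0.1314] turn [-0.07 -0.05 -0.02] t 2.2667 F [-1.2 -0.1 -1.3] 91.16096102118976 0.0
```

Call:
send_rows(targets="-0.008 0.002 0.005 0 0 0 45;-0.0155 0.004 0.015 0 0 0 45;-0.0155 0.0045 0.035 0 0 0 45;-0.0155 0.0045 0.06 0 0 0 45;-0.0155 0.0045 0.08 0 0 0 45;-0.0155 0.0045 0.095 0 0 0 45;-0.0155 0.0045 0.108 0 0 0 45;-0.0155 0.0045 0.118 0 0 0 45;-0.0155 0.0045 0.125 0 0 0 45;-0.0155 0.0045 0.13 0 0 0 45;-0.0155 0.0045 0.131 0 0 0 45;-0.0155 0.0045 0.131 0 0 0 45")

```text
time_s: 3.27
ee_pos: [489.9, -186.0, 48.5]
ee_rot: [180.0, 0.0, 93.0]
force: [-0.2, -0.2, -0.5]
gripper_width: 41.3
gripper_force: 0.0
```

```bash
python3 m.py 488 -185 48 93; python3 v.py wrist w2
```

```text
shift m [ 0.0011 -0.0018  0.0005] turn [0.01 0.   0.01] t 3.2667 F [-0.2 -0.2 -0.5] 41.26824375790157 0.0
```

View pics/w2.png

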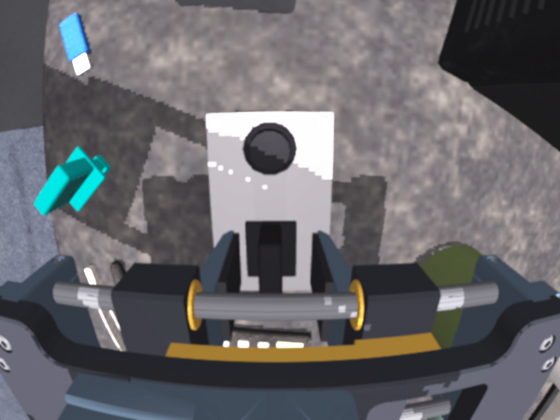

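The fingers straddle the bar (columns 258-282). The finger centre is near column 277, so I'll shift 2 mm toward -x and close.

Call:
send_rows(targets="0 -0.002 0 0 0 0 45;0 -0.002 0 0 0 0 30;0 -0.002 0 0 0 0 15;0 -0.002 0 0 0 0 5;0 -0.002 0 0 0 0 5;0 -0.002 0 0 0 0 5;0 -0.002 0 0 0 0 5;0 -0.002 0 0 0 0 5;0 -0.002 0 0 0 0 5;0 -0.002 0 0 0 0 5", grip_force=30)

```text
time_s: 4.15
ee_pos: [487.6, -186.1, 48.6]
ee_rot: [-180.0, -0.0, 93.0]
force: [-1.6, -0.4, 2.6]
gripper_width: 11.9
gripper_force: 30.0
```

Call:
send_rows(targets="0 0 -0.002 0 0 0 5;0 0 -0.004 0 0 0 5;0 0 -0.007 0 0 0 5;0 0 -0.012 0 0 0 5;0 0 -0.018 0 0 0 5;0 0 -0.025 0 0 0 5;0 0 -0.033 0 0 0 5;0 0 -0.042 0 0 0 5;0 0 -0.052 0 0 0 5;0 0 -0.062 0 0 0 5;0 0 -0.07 0 0 0 5;0 0 -0.075 0 0 0 5")

```text
time_s: 5.15
ee_pos: [488.4, -186.3, 125.2]
ee_rot: [179.9, 0.0, 93.0]
force: [0.6, -1.0, -1.6]
gripper_width: 11.6
gripper_force: 30.0
```

```bash
python3 m.py 430 -170 170 93;  python3 m.py 490 315 160 93
```

```text
shift m [ 0.0193 -0.0573 -0.0449] turn [0.12 0.05 0.  ] t 5.15 F [ 0.6 -1.  -1.6] 11.648857710945926 29.999612867832184
shift m [ 0.5005  0.028  -0.0352] turn [0.12 0.05 0.  ] t 5.15 F [ 0.6 -1.  -1.6] 11.648857710945926 29.999612867832184
```

Call:
send_rows(targets="0 -0.008 -0.012 0 0 0 5;0.005 -0.03 -0.035 0 0 0 5;0.02 -0.055 -0.055 0 0 0 5;0.045 -0.065 -0.065 0 0 0 5;0.08 -0.065 -0.065 0 0 0 5;0.115 -0.065 -0.065 0 0 0 5;0.15 -0.065 -0.065 0 0 0 5;0.185 -0.065 -0.065 0 0 0 5;0.22 -0.065 -0.065 0 0 0 5;0.255 -0.065 -0.065 0 0 0 5;0.29 -0.06 -0.065 0 0 0 5;0.325 -0.05 -0.065 0 0 0 5")

```text
time_s: 6.15
ee_pos: [418.9, 137.0, 189.1]
ee_rot: [-180.0, 0.0, 93.0]
force: [0.9, -0.4, -0.9]
gripper_width: 11.9
gripper_force: 30.0
```

```bash
python3 m.py 490 315 120 93
```

```text
shift m [0.1741 0.0804 0.069 ] turn [-0.04  0.02  0.02] t 6.15 F [ 0.9 -0.4 -0.9] 11.931186585939367 29.997633397579193
```

Call:
send_rows(targets="0.03 0.01 0 0 0 0 5;0.06 0.025 0 0 0 0 5;0.09 0.042 0.005 0 0 0 5;0.118 0.055 0.015 0 0 0 5;0.14 0.066 0.028 0 0 0 5;0.155 0.073 0.042 0 0 0 5;0.163 0.077 0.055 0 0 0 5;0.168 0.08 0.063 0 0 0 5;0.17 0.08 0.068 0 0 0 5;0.17 0.08 0.07 0 0 0 5;0.17 0.08 0.07 0 0 0 5")

```text
time_s: 7.07
ee_pos: [491.3, 308.7, 118.5]
ee_rot: [-180.0, 0.0, 93.0]
force: [-0.5, -0.5, 0.1]
gripper_width: 11.7
gripper_force: 30.0
```

```bash
python3 m.py 490 315 38 93; python3 v.py wrist w3
```

```text
shift m [ 0.0064 -0.0009  0.0805] turn [-0.05  0.04 -0.03] t 7.0667 F [-0.5 -0.5  0.1] 11.704351384982907 29.999499320983887
```

View pics/w3.png

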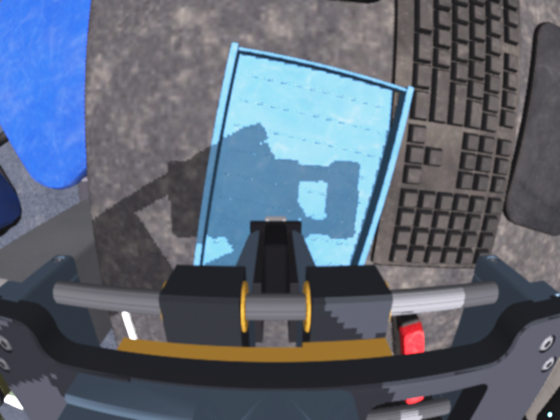

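The tray spans roughly columns 200-410 below the gripper, with the held plug at about column 276, well inside. I'll lower it to just above the floor.

Call:
send_rows(targets="0.002 0 0.006 0 0 0 5;0.004 0 0.018 0 0 0 5;0.005 0 0.032 0 0 0 5;0.005 0 0.046 0 0 0 5;0.005 0 0.058 0 0 0 5;0.005 0 0.067 0 0 0 5;0.005 0 0.072 0 0 0 5;0.005 0 0.074 0 0 0 5;0.005 0 0.075 0 0 0 5;0.005 0 0.076 0 0 0 5;0.005 0 0.076 0 0 0 5")

```text
time_s: 8.03
ee_pos: [491.9, 314.9, 43.0]
ee_rot: [179.9, -0.0, 93.0]
force: [-0.4, -0.6, -0.2]
gripper_width: 11.8
gripper_force: 30.0
```

Call:
send_rows(targets="0 0 0.001 0 0 0 5;0 0 0.002 0 0 0 5;0 0 0.003 0 0 0 5;0 0 0.004 0 0 0 5;0 0 0.0045 0 0 0 5;0 0 0.005 0 0 0 5;0 0 0.005 0 0 0 5")

```text
time_s: 8.62
ee_pos: [491.6, 314.8, 37.5]
ee_rot: [180.0, -0.0, 93.0]
force: [0.9, 0.3, -0.6]
gripper_width: 11.7
gripper_force: 30.0
```

Call:
send_rows(targets="0 0 0.0005 0 0 0 5;0 0 0.001 0 0 0 5;0 0 0.001 0 0 0 5")

```text
time_s: 8.87
ee_pos: [491.6, 314.8, 37.5]
ee_rot: [180.0, -0.0, 93.0]
force: [-1.1, -0.6, 5.4]
gripper_width: 11.6
gripper_force: 30.0
```

Contact at the expected height: 5 N, TCP 37.5. I'll open gently.

Call:
send_rows(targets="0 0 -0.0005 0 0 0 14;0 0 -0.0005 0 0 0 15;0 0 -0.0005 0 0 0 18;0 0 -0.0005 0 0 0 24;0 0 -0.0005 0 0 0 32;0 0 -0.0005 0 0 0 38;0 0 -0.0005 0 0 0 40;0 0 -0.0005 0 0 0 40", grip_force=5)

```text
time_s: 9.53
ee_pos: [491.5, 314.8, 37.0]
ee_rot: [-180.0, -0.0, 93.0]
force: [0.0, -0.3, 0.2]
gripper_width: 36.4
gripper_force: 0.0
```

Call:
send_rows(targets="0 0 -0.003 0 0 0 40;0 0 -0.01 0 0 0 40;0 0 -0.022 0 0 0 40;0 0 -0.037 0 0 0 40;0 0 -0.055 0 0 0 40;0 0 -0.075 0 0 0 40;0 0 -0.095 0 0 0 40;0 0 -0.115 0 0 0 40;0 0 -0.13 0 0 0 40;0 0 -0.14 0 0 0 40;0 0 -0.14 0 0 0 40")

```text
time_s: 10.45
ee_pos: [492.7, 315.5, 179.9]
ee_rot: [179.7, -0.2, 93.0]
force: [0.1, 0.3, -0.6]
gripper_width: 36.9
gripper_force: 0.0
```

```bash
python3 v.py wrist w4; python3 m.py 457 10 150 80
```

```text
shift m [-0.3028 -0.0509  0.0277] turn [ 0.12 -0.09 13.  ] t 10.5 F [-0.5  0.5  0.2] 36.37596772914972 0.0
```

View pics/w4.png

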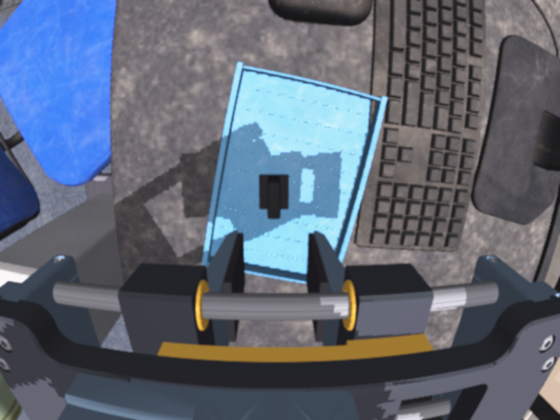

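The plug stands upright in the tray at (274,195). I'll move to the plunger with the fingers shut.

Call:
send_rows(targets="-0.008 -0.01 0 0 0 0 20;-0.03 -0.03 0 0 0 0 0;-0.06 -0.05 0 0 0 0 0;-0.095 -0.065 0.005 0 0 0 0;-0.13 -0.065 0.01 0 0 0 0;-0.165 -0.065 0.015 0 0 0 0;-0.2 -0.06 0.02 0 0 0 0;-0.235 -0.055 0.025 0 0 0 0;-0.265 -0.053 0.028 0 0 0 0;-0.285 -0.052 0.03 0 0 0 0;-0.298 -0.05 0.03 0 0 0 0;-0.302 -0.05 0.03 0 0 0 0")

```text
time_s: 11.5
ee_pos: [456.8, 8.8, 145.8]
ee_rot: [-179.9, 0.0, 92.9]
force: [0.1, 0.2, 0.4]
gripper_width: 0.2
gripper_force: 0.0
```

```bash
python3 - <<'E'
from h import *
f=eyes.grab_frame("wrist"); np.save('w.npy',{**f},allow_pickle=True); im=f["image"].copy()
u=proj(f,(457,10,85),True);print(u)
cv2.drawMarker(im,tuple(int(round(x)) for x in u),(0,0,255),0,8,1)
cv2.imwrite('pics/w5.png',im)
E
python3 m.py 457 10 110 93
```

```text
(np.float64(275.86618688280646), np.float64(220.52634571325459))
shift m [0.0008 0.0003 0.036 ] turn [-0.13  0.01 -0.13] t 11.55 F [ 0.9 -0.3  0. ] 0.48139927128533905 0.0
```

View pics/w5.png

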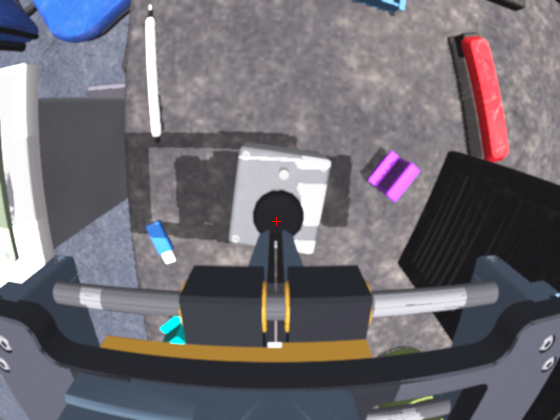

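The head spans columns 253-303 with its centre near (278,215). That puts the target at about (458.5, 13).

Call:
send_rows(targets="0.001 0.001 0.004 0 0 0 0;0.003 0.0015 0.012 0 0 0 0;0.004 0.002 0.022 0 0 0 0;0.004 0.002 0.032 0 0 0 0;0.004 0.002 0.041 0 0 0 0;0.004 0.002 0.047 0 0 0 0;0.004 0.002 0.051 0 0 0 0;0.004 0.002 0.053 0 0 0 0;0.004 0.002 0.053 0 0 0 0;0.004 0.002 0.053 0 0 0 0", grip_force=20)

```text
time_s: 12.38
ee_pos: [459.5, 14.8, 94.2]
ee_rot: [180.0, -0.0, 93.0]
force: [-0.3, -0.1, -0.5]
gripper_width: 0.5
gripper_force: 0.0
```

Call:
send_rows(targets="-0.001 -0.001 0.002 0 0 0 0;-0.001 -0.001 0.004 0 0 0 0;-0.001 -0.001 0.006 0 0 0 0;-0.001 -0.001 0.008 0 0 0 0;-0.001 -0.001 0.01 0 0 0 0;-0.001 -0.001 0.012 0 0 0 0;-0.001 -0.001 0.013 0 0 0 0;-0.001 -0.001 0.013 0 0 0 0;-0.001 -0.001 0.013 0 0 0 0")

```text
time_s: 13.13
ee_pos: [458.3, 13.6, 81.4]
ee_rot: [180.0, 0.0, 93.0]
force: [-1.5, 0.0, 5.7]
gripper_width: 0.7
gripper_force: 3.0
```

At 3.6 mm of travel 5.8 N is expected and 5.7 N is measured, so heights agree. The remaining distance is 8.4 mm.

Call:
send_rows(targets="0 0 0.001 0 0 0 0;0 0 0.0025 0 0 0 0;0 0 0.004 0 0 0 0;0 0 0.0055 0 0 0 0;0 0 0.007 0 0 0 0;0 0 0.008 0 0 0 0;0 0 0.0085 0 0 0 0;0 0 0.0085 0 0 0 0;0 0 0.0085 0 0 0 0;0 0 0.0085 0 0 0 0;0 0 0.0085 0 0 0 0;0 0 0.0085 0 0 0 0")

```text
time_s: 14.13
ee_pos: [458.3, 13.6, 73.4]
ee_rot: [180.0, 0.0, 93.0]
force: [-2.6, -0.3, 11.1]
gripper_width: 0.6
gripper_force: 5.0
```

Run:
```python
from h import *
s=eyes.grab_frame("scene")["image"]; t=eyes.grab_frame("top")["image"]
a=cv2.resize(s[205:295,215:335],(480,360),interpolation=cv2.INTER_CUBIC)
b=cv2.resize(t[200:280,130:237],(320,240)); b=cv2.copyMakeBorder(b,0,120,0,0,0)
cv2.imwrite('pics/fin.png',np.hstack([a,b])); x=env.state(); print(x["ee_pos"],x["force"],x["time_s"])
```

```text
[458.33440047  13.5557183   73.46051073] [-3.12150936  0.5946281   9.89582358] 14.2333
```

View pics/fin.png

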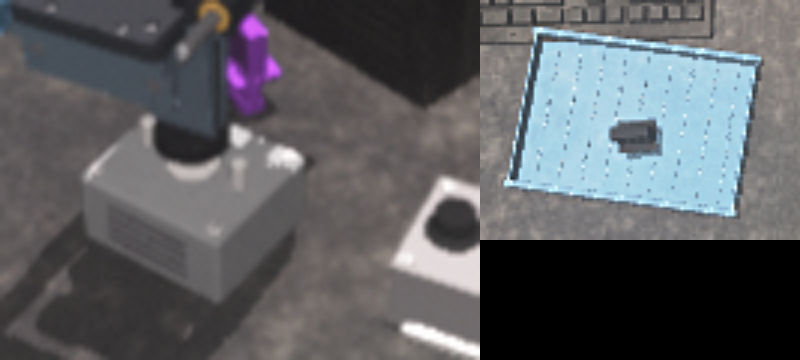

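The crop shows the fingers on the head at (190,140), with its underside about level with the pin tops at (147,125) and (239,165). The plug stands in the tray. Height 73.4 mm and about 10 N agree with halfway, so I'll hold briefly and hand in.

Call:
send_rows(targets="0 0 0 0 0 0 0;0 0 0 0 0 0 0;0 0 0 0 0 0 0;0 0 0 0 0 0 0;0 0 0 0 0 0 0;0 0 0 0 0 0 0")

```text
time_s: 14.73
ee_pos: [458.3, 13.6, 73.4]
ee_rot: [180.0, 0.0, 93.0]
force: [-2.8, -0.0, 9.8]
gripper_width: 0.3
gripper_force: 5.0
```

```bash
python3 -c "
from h import *
s=env.state(); print(s['ee_pos'],s['force']); print(env.job_done())"
```

```text
[458.32533516  13.57214729  73.43931015] [-2.76011652 -0.02767315  9.78406126]
the job is handed in; nothing more can be done
None
```

I handed the job in at about 15 s with the link plug standing released in the tray and the fingers holding the plunger about 11.6 mm down at about 10 N; the interface returned no verdict.

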